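Switch off the jar sealer and take the sealed jar out

TASK

The jar on the bench vacuum sealer is done: lift the clear splash cover, flip the pump's toggle switch off (over to the left) and close the cover again. Then lift the hold-down clamp until it stays up by itself, take the jar out and set it down gently, upright, fully on the chopping board, leaving the clamp up and the other things where they are.

Things in the scene. Friction and masses are not known exactly. Their poses are not given: they have to be found in the camera images.
- sealer: Bench jar sealer, fixed, steel deck 200 (x) x 300 (y) mm, 22 mm high. Origin: centre of its underside; its own x points to its rear, y to its left; turned up to 0.3 rad. Left: white pump housing (y 35 to 145, x -84 to 92 mm, flat top at z = 80) with the switch under its cover. Right: the jar's round seat and, behind it, a column (143 mm high, 48 wide, x 67 to 100) with the clamp.
- cover_hinge (a point): Hinge line of the splash cover, along the sealer's y: at sealer (0, 90, 84) mm.
- cover_lip (a point): Middle of the grey round bead (12 mm thick, 36 mm long along the sealer's y) at the cover's front lip; moves with the cover. 106 mm from the hinge line; when shut, 1.5 mm above it and 22 mm in front of the housing, free below. Pinch its two ends; the gripper need not turn with the cover. The cover is a clear hood 58 mm wide, 76 long, 28 high.
- cover (a joint): Splash cover's angle in rad: 0 shut, rises as its front is lifted, 1.85 wide open leaning back on its stop. Light (50 g); left beyond about 1.3 rad it stays open, below that it falls shut.
- toggle_foot (a point): Pivot of the toggle on the housing's top, under the cover: at sealer (-44, 90, 80) mm, 44 mm in front of the cover's hinge line.
- toggle_tip (a point): Tip of the bat toggle, 22 mm from its pivot, black, 10 mm thick; swings sideways, along the sealer's y.
- toggle (a joint): Toggle's angle in rad: 0 leaning right (on, running), 0.8 leaning left (off). Snaps over its middle at 0.4; needs about 2.5 N at the tip.
- clamp_hinge (a point): Hinge line of the hold-down clamp, along the sealer's y, in the top of the column: at sealer (85, -90, 128) mm.
- clamp_grip (a point): Middle of the black cross-bar grip (18 mm thick, 44 mm long along the sealer's y) at the clamp's front end; moves with it. 160 mm from the hinge line, 4 mm above it when down. Pinch the bar's ends, or hook it from below. The lever is 22 mm wide with a 62 mm pad over the jar. Open, the grip stands 285 mm above the worktop, 33 mm behind the hinge line.
- clamp (a joint): Clamp's angle in rad: 0 down on the jar (its pad presses on the lid), rises as the grip is lifted, 1.75 at its open stop, leaning back. An over-centre spring holds it down at first (about 5.5 N at the grip), gives way at about 1 rad and from there throws it open and holds it open; let go earlier it snaps down.
- jar_seat (a point): Centre of the jar's seat (top of the rubber mat, 25 mm above the worktop): at sealer (-5, -90, 25) mm, 90 mm in front of the clamp's hinge line.
- jar: Short glass jar with a flat golden lid, 60 mm thick (lid 64 mm), 87 mm high, about 0.25 kg, held under the clamp. Origin: centre of its underside, z up.
- board: Wooden chopping board lying flat, fixed, 250 (its own x) x 360 (its own y) x 22 mm. Origin: centre of its underside; its top is at z = 22 mm.
- glass: Bystander: clear drinking glass, 81 mm wide, 91 mm high; origin centre of its underside.
- tin: Bystander: small tin, 57 mm wide, 72 mm high; origin centre of its underside.
- mug: Bystander: mug with a dark band, 92 x 127 x 95 mm with its handle; origin at its underside.
Not all that is in view belongs to the job. What is shaped like the jar but blue is not meant.

How it is judged:
On the way, in this order (a step that is already met when the one before it is completed fails the run):
1. the splash cover is lifted open (value of joint cover above 1.2 rad), for 0.1 s.
2. the toggle is flipped off, to the left, under the open cover (value of joint toggle above 0.65 rad and value of joint cover above 0.7 rad), for 0.1 s.
3. the cover is shut again over the switch, the clamp still down (value of joint cover below 0.06 rad and value of joint toggle above 0.65 rad and value of joint clamp below 0.15 rad), for 0.2 s.
4. the clamp is up past its hold-open point, the jar still standing in its seat (value of joint clamp above 1.5 rad and distance between jar and jar_seat below 0.03 m), for 0.2 s.
5. the jar is lifted clear of its seat (z of jar in the frame of sealer above 0.05 m and contact force between the fingers and jar above 1 N), for 0.1 s.
At the end, for the whole second after the job is handed in: The jar stands upright (within 0.1 rad) and at rest on the chopping board, its whole foot on the board (its centre at least 30 mm inside every edge); the toggle is off (beyond 0.65 rad), the splash cover shut (under 0.06 rad) and the clamp up (beyond 1.5 rad) (x of jar in the frame of board between -0.095 and 0.095 m and y of jar in the frame of board between -0.15 and 0.15 m and z of jar in the frame of board between 0.017 and 0.027 m and angle between jar's own z axis and vertical below 0.1 rad and linear speed of jar below 0.02 m/s and value of joint cover below 0.06 rad and value of joint toggle above 0.65 rad and value of joint clamp above 1.5 rad); the robot touches nothing.
It fails at once if the jar is tipped by more than 0.6 rad (angle between jar's own z axis and vertical above 0.6 rad).
It fails at once if the jar is dropped or slammed on the board (over 80 N) (contact force between jar and board above 80 N).
It fails at once if the glass, tin or mug is moved by more than 40 mm (distance of any of glass, tin, mug from where it was at the start of the episode above 0.04 m).
It also fails if it takes over 67 s, if anything falls off the work surface, if the arm or the gripper's body presses on something with over 40 N, if the wrist force passes 120 N, or if a joint passes its speed limit or range.

ROBOT

A 6-joint arm with a two-finger parallel gripper is mounted at the origin on a cart in front of the work surface, level with it; the furniture and walls round the work are solid. World frame = base frame: x ahead of the robot, y to its left, z up, the work surface at z = 0. Lengths are in m, angles in rad, forces in N, time in s.
With the tool pointing down it reaches from about 0.3 to 0.775 m from the base axis. Payload 14.6 kg.
Tool frame: the origin (TCP) lies midway between the tips of the shut fingers; the grasp point (between the pads) lies 19 mm behind it; z points along the fingers, y is the line along which they close (so a half turn about z gives the same grasp; the last joint's range is limited). The gripper opens to 85 mm and grips with 20 to 120 N. Pads are 22 mm wide; open, the fingers measure 114 mm over their backs; the gripper's body (76 mm by 85 mm) begins 54 mm behind the grasp point. The pads swing forward as they close: fully open they stand 13 mm farther back than shut.
Start: joints at [1.181, 0.3, 1.521, -0, 1.321, -0.067], TCP at [0.174, 0.522, 0.208] pointing down, gripper open.
Joint ranges: [-3.03, 3.03], [-0.79, 2.21], [0.23, 2.52], [-1.04, 4.18], [0, 3.07], [-2.55, 2.55]. Speed limits (rad/s): [2.22, 2.22, 2.57, 3.14, 3.14, 3.14].

INTERFACE

Orientations are given as a rotation vector (axis times angle).
In Python, from rig import ctrl gives the robot as it stands.
- The arm moves only by the shell command python3 -m crank 'ROWS' [FORCE]. ROWS is JSON, one flat list of numbers, 7 for each row, row after row: the gripper command: -1 is fully open, 1 is shut, values between are in proportion, then the shift along the tool's x, y, z in m, then the turn, a rotation vector about the tool's x, y, z in rad. In form: [jaw, tx, ty, tz, wx, wy, wz, jaw, tx, ty, tz, wx, wy, wz, ...]. A call has 1 to 20 rows; each row is the pose to reach, as a shift and turn from the pose commanded when the call began, along the tool's axes at that moment; what a row does not reach only later rows make up. A row lasts 1/8 s, in which the tool goes at most 62.5 mm and 10.7 degrees, less where a joint would pass 70% of its speed; a pose out of reach is approached as far as the arm can. A call with a gripper value outside its range is refused whole. The fingers move at their own pace and stop on an object; FORCE is the grip in N (left out, the last holds). Time passes only in rows, so rows that repeat a pose let the fingers close. It gives the time, the measured TCP pose, the force, the opening and the grip force at its end, in the units of the state.
- ctrl.get_state(): the state, without advancing time (a new reading comes with each control period).
- ctrl.read_camera(name): name is "scene" or "side" or "wrist"; returns (picture, depth): 420x560x3 uint8, red, green, blue; 420x560 float32, m along the optical axis (not along the pixel's ray), 0 where there is no reading.
- ctrl.get_calibration(name): a dict with "K" (3x3 intrinsics, pixels), "k1" (the pictures are not rectified: a ray, as slopes to the right and down, at radius r is drawn at 1 + k1 r^2 times it, then the intrinsics apply), "rvec" (rotation vector, rad) and "tvec" (3), from world to camera coordinates, as OpenCV has them. Camera axes: x right, y down, z forward; pixel columns grow to the right and rows downward; lengths in m; the calibration is good to about 2 mm. A picture is of the moment at which its call begins: read the wrist's pose just before it. get_calibration takes no time and is no camera call; for the wrist camera it gives the pose at the moment of the call.
- ctrl.sign_off(): hands the job in; it is judged then, once.
The state is a dict: "clock": time; "qpos": joint angles; "dq": joint speeds; "joint_torque": joint torques, N m; "position": TCP position; "tcp_rot": TCP orientation; "contact_force": force on the tool from outside, world axes, zero at the start; "moment": the same for the moment, N m; "gripper_width": finger opening in m; "grip_force": force on a finger pad.
Only numpy, scipy, OpenCV 4.12 (cv2) and the standard library are available. Lean on these libraries where they do the work, as an engineer would, in place of code of your own. Each camera call takes 0.05 s, during which the arm holds its last target. There are 200 camera calls.

## Working session

There is one attempt and no reset: what is moved stays moved. The work goes in short steps, Python scripts to look and compute and a shell command to move; the robot and the scene stay as the last step left them, time stands still between calls to the robot, and variables do not carry over. Pictures are saved under pics/ and viewed, at most 14 in all, crops included, and the job is handed in when it is done.

```bash
ls; mkdir -p pics; cat > h.py <<'E'
import numpy as np, cv2
from rig import ctrl
def cam(name):
    c=ctrl.get_calibration(name); im,d=ctrl.read_camera(name)
    return im,d,c
def pt(c,u,v,d):
    K=np.array(c["K"]); x=(u-K[0,2])/K[0,0]; y=(v-K[1,2])/K[1,1]
    rd=np.hypot(x,y); r=rd
    for _ in range(20): r=rd/(1+c["k1"]*r*r)
    s=r/rd if rd>0 else 1
    p=np.array([x*s*d,y*s*d,d]); R=cv2.Rodrigues(np.array(c["rvec"],float))[0]
    return R.T@(p-np.array(c["tvec"],float).ravel())
def cloud(c,d):
    K=np.array(c["K"],float); h,w=d.shape
    u,v=np.meshgrid(np.arange(w),np.arange(h))
    x=(u-K[0,2])/K[0,0]; y=(v-K[1,2])/K[1,1]; rd=np.hypot(x,y); r=rd.copy()
    for _ in range(20): r=rd/(1+c["k1"]*r*r)
    s=np.where(rd>0,r/np.maximum(rd,1e-9),1)
    P=np.stack([x*s*d,y*s*d,d],-1); R=cv2.Rodrigues(np.array(c["rvec"],float))[0]
    Q=(P-np.array(c["tvec"],float).ravel())@R
    Q[d<=0]=np.nan
    return Q
E
python3 - <<'E'
from h import *
ims=[]
for n in ("scene","side"):
    im,d,c=cam(n); np.savez(f"pics/{n}0.npz",im=im,d=d,K=c["K"],k1=c["k1"],rvec=c["rvec"],tvec=c["tvec"])
    cv2.imwrite(f"pics/{n}0.png",im[:,:,::-1])
    print(n, (-cv2.Rodrigues(np.array(c["rvec"],float))[0].T@np.array(c["tvec"]).ravel()).round(3), np.array(c["K"])[0,0])
s=ctrl.get_state(); print(s)
E
```

```text
pics
scene [-0.15   1.102  1.437] 546.3636852091627
side [ 0.139 -0.885  0.765] 425.3820567914374
{'clock': 0.1, 'qpos': array([ 1.18142696e+00,  3.00431715e-01,  1.52152247e+00,  3.73285993e-06,
        1.32069415e+00, -6.65894187e-02]), 'dq': array([ 0.00071862, -0.00036558, -0.00072004,  0.00226149, -0.00063598,
        0.00022278]), 'joint_torque': array([ 1.02615864e-03, -5.44371128e+01, -3.62375772e+01, -7.22034929e-05,
        3.03469751e-03, -1.31899586e-05]), 'position': array([0.17436989, 0.52138145, 0.20776772]), 'tcp_rot': array([-5.04785839e-01, -3.10052767e+00,  1.61395159e-03]), 'contact_force': array([0.78506812, 0.29528345, 0.06328271]), 'moment': array([-0.01833484, -0.01460893,  0.03300278]), 'grip_force': 0.0, 'gripper_width': 0.08555287345332607}
```

View pics/scene0.png

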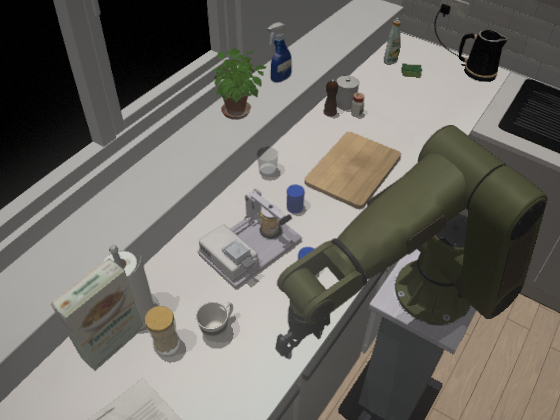

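View pics/side0.png

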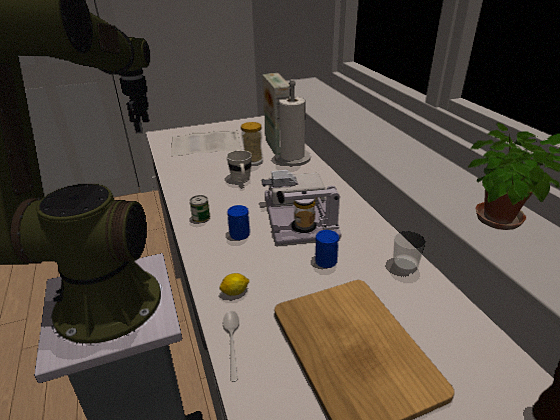

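The scene view shows the sealer around (250,240), the board at (353,168), the mug at (213,320) and the glass at (267,160). The side view shows the jar at (305,213), the clamp grip at (281,196) and blue decoys at (238,222) and (326,248).

```bash
python3 - <<'E'
from h import *
def top(f):
    z=np.load(f"pics/{f}0.npz"); c=dict(K=z["K"],k1=float(z["k1"]),rvec=z["rvec"],tvec=z["tvec"]); return z["im"],cloud(c,z["d"])
im,Q=top("scene"); im2,Q2=top("side")
for n,u,v in [("housing",215,243),("deck",262,250),("mug",213,312),("glass",267,153),("blue1",296,190),("board",353,165)]:
    print(n,Q[v,u].round(3))
for n,u,v in [("lid",305,203),("grip",281,196),("board",350,340),("blue1",326,236),("blue2",238,210),("tin",200,199),("glass",408,250),("mug",238,157)]:
    print(n,Q2[v,u].round(3))
# board
for nm,QQ in(("scene",Q),("side",Q2)):
    for lab,zl,zh in(("board",.015,.03),("house",.074,.0835),("deck",.015,.03)):
        m=(QQ[...,2]>zl)&(QQ[...,2]<zh)
        m=m.astype(np.uint8); n,l,st,ce=cv2.connectedComponentsWithStats(m)
        for i in np.argsort(-st[1:,4])[:4]+1:
            p=QQ[l==i][:,:2]; 
            r=cv2.minAreaRect((p*1000).astype(np.float32)); print(nm,lab,st[i,4],ce[i].round(),np.round(r[0],1),np.round(r[1],1),round(r[2],1))
E
```

```text
housing [0.653 0.291 0.084]
deck [0.541 0.189 0.024]
mug [0.51  0.482 0.048]
glass [ 0.789 -0.187  0.058]
blue1 [ 0.57  -0.056  0.088]
board [ 0.502 -0.361  0.015]
lid [0.56  0.074 0.119]
grip [0.498 0.104 0.14 ]
board [ 0.491 -0.341  0.019]
blue1 [ 0.568 -0.052  0.085]
blue2 [0.382 0.161 0.086]
tin [0.295 0.299 0.067]
glass [ 0.74  -0.183  0.082]
mug [0.491 0.553 0.066]
scene board 3758 [353. 169.] [ 496.8 -350.3] [256.9 372.6] 0.5
scene board 1777 [261. 247.] [589.  188.5] [305.  202.5] 77.5
scene board 385 [198. 208.] [841.2 131.7] [636.7  16.4] 89.9
scene board 263 [ 33. 363.] [843.5 919.2] [265.5  12.5] 89.9
scene house 800 [223. 246.] [614.9 276.3] [113.9 179.6] 77.6
scene house 90 [ 44. 337.] [842.4 849.8] [122.6  11. ] 89.2
scene house 82 [ 13. 366.] [842.4 967.8] [  9.8 109.5] 0.8
scene house 61 [209. 308.] [514.5 494. ] [76.2 24.9] 56.4
scene deck 3758 [353. 169.] [ 496.8 -350.3] [256.9 372.6] 0.5
scene deck 1777 [261. 247.] [589.  188.5] [305.  202.5] 77.5
scene deck 385 [198. 208.] [841.2 131.7] [636.7  16.4] 89.9
scene deck 263 [ 33. 363.] [843.5 919.2] [265.5  12.5] 89.9
side board 15467 [360. 355.] [ 493.7 -355.4] [252.1 361.6] 1.3
side board 1470 [294. 222.] [589.7 182.2] [298.7 197.7] 78.3
side board 786 [493. 311.] [ 839.5 -342.6] [  9.8 427.2] 0.4
side board 403 [359. 187.] [841.  344.8] [781.8   8.8] 89.9
side house 845 [447. 248.] [840.1  96. ] [1281.4    9.6] 89.8
side house 568 [302. 183.] [612.6 271.3] [112.7 176.9] 78.1
side house 299 [101. 296.] [ -0.7 -57. ] [ 57.5 170.7] 90.0
side house 94 [410. 237.] [ 776.6 -135.2] [33.2 73.2] 54.7
side deck 15467 [360. 355.] [ 493.7 -355.4] [252.1 361.6] 1.3
side deck 1470 [294. 222.] [589.7 182.2] [298.7 197.7] 78.3
side deck 786 [493. 311.] [ 839.5 -342.6] [  9.8 427.2] 0.4
side deck 403 [359. 187.] [841.  344.8] [781.8   8.8] 89.9
```

```bash
cat >> h.py <<'E'
from scipy.spatial.transform import Rotation as Ro
O=np.array([.590,.186,0]); YAW=-0.213
def S(p): # sealer mm -> world m
    return O+Ro.from_euler("z",YAW).apply(np.array(p,float)/1000)
def inS(w): return Ro.from_euler("z",YAW).inv().apply(np.array(w)-O)*1000
def RT(yaw=None): # tool down, tool y along sealer y
    a=YAW if yaw is None else yaw
    return Ro.from_euler("z",a)*Ro.from_matrix(np.diag([-1,1,-1.]))
def go(w,R=None):
    s=ctrl.get_state(); R0=Ro.from_rotvec(s["tcp_rot"]); R=R or RT()
    print("rows t",R0.inv().apply(np.array(w)-s["position"]).round(4),"w",(R0.inv()*R).as_rotvec().round(3),"now(sealer)",inS(s["position"]).round(1),"q",s["qpos"].round(2),"t",s["clock"])
E
python3 -c "
from h import *
go(np.array([.46,.25,.30]));print(S([-106,90,85.5]),S([-75,-90,132]))"
```

```text
rows t [-0.357  -0.1669 -0.0921] w [-0.001 -0.    -0.11 ] now(sealer) [-477.1  239.9  207.8] q [ 1.18  0.3   1.52  0.    1.32 -0.07] t 0.1
[0.50542085 0.29637377 0.0855    ] [0.49766954 0.11388838 0.132     ]
```

```bash
python3 -m crank '[-1,-0.357,-0.167,-0.092,0,0,-0.11, -1,-0.357,-0.167,-0.092,0,0,-0.11, -1,-0.357,-0.167,-0.092,0,0,-0.11, -1,-0.357,-0.167,-0.092,0,0,-0.11, -1,-0.357,-0.167,-0.092,0,0,-0.11, -1,-0.357,-0.167,-0.092,0,0,-0.11, -1,-0.357,-0.167,-0.092,0,0,-0.11, -1,-0.357,-0.167,-0.092,0,0,-0.11, -1,-0.357,-0.167,-0.092,0,0,-0.11, -1,-0.357,-0.167,-0.092,0,0,-0.11]' 40
python3 - <<'E'
from h import *
s=ctrl.get_state(); im,d,c=cam("wrist"); print(s["position"],inS(s["position"]))
print((-cv2.Rodrigues(np.array(c["rvec"],float))[0].T@np.array(c["tvec"]).ravel()).round(3))
np.savez("pics/w0.npz",im=im,d=d,K=c["K"],k1=c["k1"],rvec=c["rvec"],tvec=c["tvec"])
cv2.imwrite("pics/w0.png",im[:,:,::-1])
Q=cloud(c,d)
def show(lab,zl,zh):
    m=((Q[...,2]>zl)&(Q[...,2]<zh)).astype(np.uint8); n,l,st,ce=cv2.connectedComponentsWithStats(m)
    for i in np.argsort(-st[1:,4])[:3]+1:
        r=cv2.minAreaRect((Q[l==i][:,:2]*1000).astype(np.float32)); print(lab,st[i,4],ce[i].round(),np.round(r[0],1),np.round(r[1],1),round(r[2],1))
show("deck",.015,.03);show("house",.076,.0835)
E
```

```text
clock: 1.35
position: [0.4593, 0.2507, 0.3]
tcp_rot: [-0.331, -3.124, 0.0]
contact_force: [-0.3, 0.7, -0.2]
gripper_width: 0.0854
grip_force: 0.0
[0.45934354 0.25071033 0.30003038] [-141.38308993   35.62807797  300.03037663]
[0.386 0.266 0.466]
deck 10681 [237. 240.] [580.2 189.7] [300.2 178.6] 77.9
deck 2645 [ 16. 286.] [ 545.5 -186.1] [ 72.2 193.1] 64.0
deck 536 [525. 265.] [676.4 589.8] [ 39.3 108.5] 20.6
house 6104 [320. 290.] [612.4 275.2] [107.1 172.4] 77.9
house 424 [522. 154.] [491.1 530.4] [49.5 84.5] 70.0
house 184 [538. 290.] [688.4 568. ] [10.5 60.8] 29.4
```

View pics/w0.png

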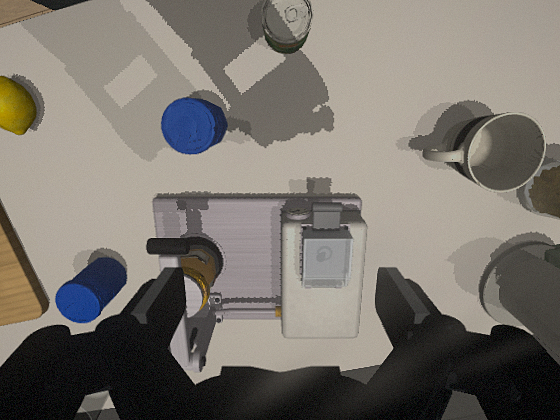

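The wrist view (top = toward the robot) shows the lip tab at (327,210), the housing, the black clamp grip at (168,246) and the jar lid at (190,285).

```bash
python3 - <<'E'
from h import *
z=np.load("pics/w0.npz"); c=dict(K=z["K"],k1=float(z["k1"]),rvec=z["rvec"],tvec=z["tvec"]);Q=cloud(c,z["d"]);im=z["im"]
def reg(n,u0,u1,v0,v1,zl,zh):
    q=Q[v0:v1,u0:u1].reshape(-1,3); q=q[(q[:,2]>zl)&(q[:,2]<zh)]; s=np.array([inS(p) for p in q])
    print(n,len(q),"med",np.median(s,0).round(1),"p1",np.percentile(s,2,0).round(1),"p99",np.percentile(s,98,0).round(1))
reg("lip",300,350,198,218,.075,.1)
reg("grip",140,192,232,262,.12,.16)
reg("house",283,366,210,338,.076,.083)
reg("deckfront",150,280,185,235,.018,.027)
cv2.imwrite("pics/crop.png",cv2.resize(im[150:350,130:390],None,fx=3,fy=3,interpolation=cv2.INTER_CUBIC)[:,:,::-1])
E
```

```text
lip 456 med [-103.8   91.2   89.4] p1 [-111.2   74.9   85.4] p99 [-92.8 107.9  92.6]
grip 845 med [-75.  -86.1 139.5] p1 [ -82.7 -107.8  130.4] p99 [-58.5 -66.1 142.5]
house 6084 med [23.4 86.8 80.5] p1 [-80.2  40.7  77.5] p99 [ 85.4 143.   82.2]
deckfront 4619 med [-72.7 -55.2  22.3] p1 [ -97.5 -142.7   19.5] p99 [-45.6  31.3  24.1]
```

View pics/crop.png

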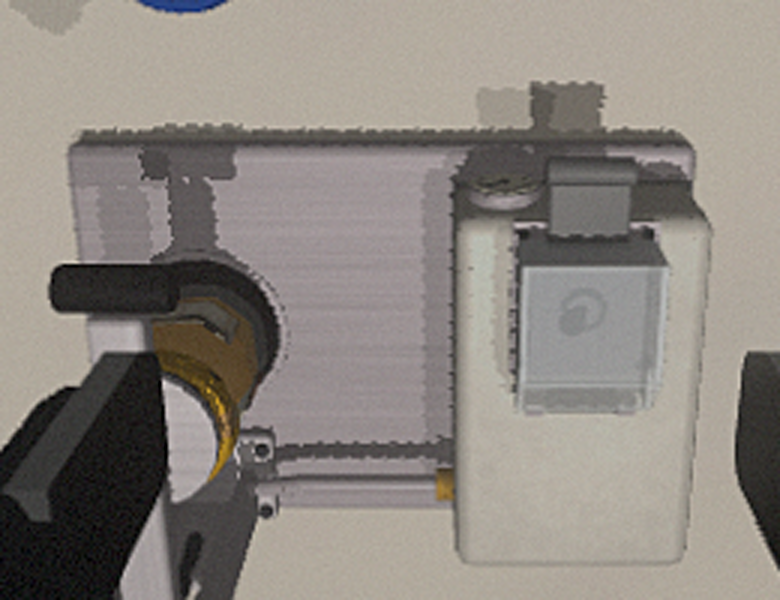

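```bash
sed -i 's/^O=.*/O=np.array([.590,.188,0]); YAW=-0.212/' h.py; python3 - <<'E'
from h import *
z=np.load("pics/w0.npz"); c=dict(K=z["K"],k1=float(z["k1"]),rvec=z["rvec"],tvec=z["tvec"]);Q=cloud(c,z["d"])
for v in range(198,226,3): print(v,[tuple(inS(Q[v,u]).round().astype(int)) for u in (288,294,300,306,311)])
go(S([-106,90,130]))
E
```

```text
198 [(np.int64(-98), np.int64(45), np.int64(19)), (np.int64(-98), np.int64(53), np.int64(19)), (np.int64(-98), np.int64(62), np.int64(19)), (np.int64(-98), np.int64(70), np.int64(18)), (np.int64(-98), np.int64(78), np.int64(18))]
201 [(np.int64(-94), np.int64(45), np.int64(21)), (np.int64(-94), np.int64(53), np.int64(20)), (np.int64(-94), np.int64(62), np.int64(22)), (np.int64(-94), np.int64(70), np.int64(22)), (np.int64(-94), np.int64(77), np.int64(22))]
204 [(np.int64(-90), np.int64(45), np.int64(22)), (np.int64(-90), np.int64(53), np.int64(23)), (np.int64(-90), np.int64(62), np.int64(22)), (np.int64(-90), np.int64(70), np.int64(22)), (np.int64(-90), np.int64(77), np.int64(24))]
207 [(np.int64(-86), np.int64(45), np.int64(23)), (np.int64(-86), np.int64(53), np.int64(22)), (np.int64(-85), np.int64(62), np.int64(21)), (np.int64(-86), np.int64(70), np.int64(24)), (np.int64(-86), np.int64(77), np.int64(23))]
210 [(np.int64(-91), np.int64(44), np.int64(54)), (np.int64(-90), np.int64(52), np.int64(52)), (np.int64(-91), np.int64(60), np.int64(53)), (np.int64(-90), np.int64(68), np.int64(5
[... 638 characters left out ...]
int64(70)), (np.int64(-83), np.int64(67), np.int64(69)), (np.int64(-83), np.int64(73), np.int64(67))]
222 [(np.int64(-81), np.int64(44), np.int64(75)), (np.int64(-82), np.int64(51), np.int64(76)), (np.int64(-82), np.int64(59), np.int64(77)), (np.int64(-81), np.int64(66), np.int64(75)), (np.int64(-81), np.int64(73), np.int64(75))]
225 [(np.int64(-79), np.int64(44), np.int64(78)), (np.int64(-79), np.int64(51), np.int64(80)), (np.int64(-79), np.int64(59), np.int64(79)), (np.int64(-80), np.int64(66), np.int64(81)), (np.int64(-79), np.int64(72), np.int64(81))]
rows t [-0.0349  0.0562  0.1701] w [-0.    -0.     0.001] now(sealer) [-140.9   33.8  300.1] q [ 0.43  0.19  1.45  0.    1.51 -0.93] t 1.4
```

```bash
python3 -m crank '[-0.3,-0.034,0.056,0.13,0,0,0, -0.3,-0.034,0.056,0.17,0,0,0, -0.3,-0.034,0.056,0.19,0,0,0, -0.3,-0.034,0.056,0.215,0,0,0, -0.3,-0.034,0.056,0.236,0,0,0, -0.3,-0.034,0.056,0.236,0,0,0, 0.3,-0.034,0.056,0.236,0,0,0, 0.3,-0.034,0.056,0.236,0,0,0, 0.3,-0.034,0.056,0.236,0,0,0, 0.3,-0.034,0.056,0.236,0,0,0]' 30
python3 - <<'E'
from h import *
s=ctrl.get_state(); print(inS(s["position"]),s["clock"])
im,d,c=cam("wrist"); cv2.imwrite("pics/w1.png",im[:,:,::-1])
E
```

```text
clock: 2.65
position: [0.5056, 0.2981, 0.0657]
tcp_rot: [0.333, 3.122, 0.003]
contact_force: [-1.5, 2.1, 6.3]
gripper_width: 0.0322
grip_force: 30.7
[-105.69277667   89.84113959   65.67192864] 2.65
```

View pics/w1.png

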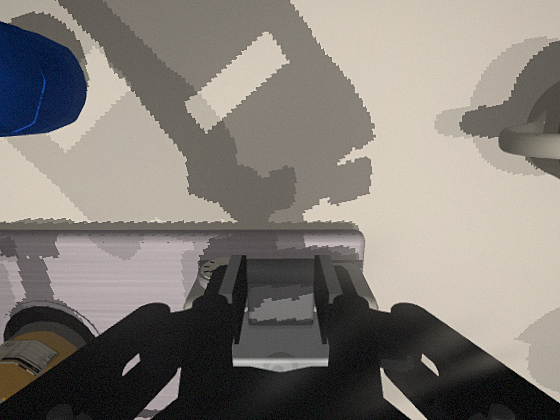

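```bash
python3 -m crank '[0.3,-0.001,0,-0.016,0,0,0, 0.3,-0.005,0,-0.031,0,0,0, 0.3,-0.013,0,-0.051,0,0,0, 0.3,-0.025,0,-0.068,0,0,0, 0.3,-0.040,0,-0.083,0,0,0, 0.3,-0.058,0,-0.0945,0,0,0, 0.3,-0.078,0,-0.102,0,0,0, 0.3,-0.093,0,-0.105,0,0,0, 0.3,-0.109,0,-0.106,0,0,0, 0.3,-0.117,0,-0.1055,0,0,0, 0.3,-0.117,0,-0.1055,0,0,0]' 20
python3 - <<'E'
from h import *
s=ctrl.get_state(); print(inS(s["position"]),s["clock"])
im,d,c=cam("wrist"); im2,d,c=cam("side"); cv2.imwrite("pics/w2.png",np.hstack([im[150:,100:460],cv2.resize(im2[100:275,200:400],None,fx=1.54,fy=1.543)])[:,:,::-1])
E
```

```text
clock: 4.08
position: [0.6195, 0.2726, 0.1696]
tcp_rot: [-0.334, -3.124, 0.0]
contact_force: [-0.0, -0.1, 0.1]
gripper_width: 0.0302
grip_force: 0.0
[ 11.05351231  88.91104849 169.64447325] 4.075
```

View pics/w2.png

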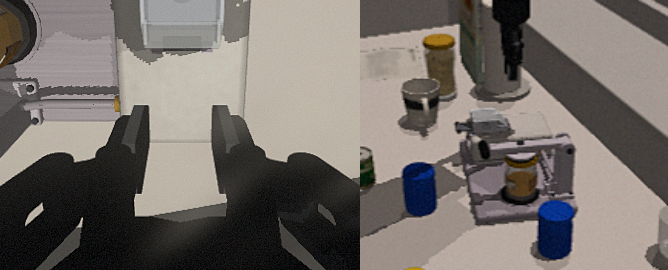

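The cover is still shut: the wrist crop shows the empty fingers behind it. Jaw command 0.3 (30 mm) left almost no squeeze on the bead, so I'll regrip with the jaw commanded fully shut and more force.

```bash
python3 -m crank '[-0.3,0.06,0,0,0,0,0, -0.3,0.116,0,0,0,0,0, -0.3,0.116,0,0.05,0,0,0, -0.3,0.116,0,0.08,0,0,0, -0.3,0.116,0,0.107,0,0,0, -0.3,0.116,0,0.107,0,0,0, 1,0.116,0,0.107,0,0,0, 1,0.116,0,0.107,0,0,0, 1,0.116,0,0.107,0,0,0, 1,0.116,0,0.107,0,0,0]' 50
python3 -m crank '[1,-0.001,0,-0.016,0,0,0, 1,-0.005,0,-0.031,0,0,0, 1,-0.013,0,-0.051,0,0,0]'
```

```text
clock: 5.42
position: [0.5066, 0.2979, 0.0645]
tcp_rot: [0.333, 3.122, 0.003]
contact_force: [-2.8, 1.5, 6.7]
gripper_width: 0.0315
grip_force: 49.1
clock: 5.8
position: [0.5207, 0.2946, 0.1152]
tcp_rot: [0.333, 3.119, 0.002]
contact_force: [27.9, 0.7, -17.5]
gripper_width: 0.0305
grip_force: 50.9
```

```bash
python3 -m crank '[1,-0.004,0,-0.003,0,0,0, 1,-0.012,0,-0.013,0,0,0, 1,-0.025,0,-0.026,0,0,0]' 40; python3 -c "
from h import *
s=ctrl.get_state(); print(inS(s['position']))"
```

```text
clock: 6.18
position: [0.5425, 0.29, 0.1409]
tcp_rot: [-0.332, -3.122, -0.001]
contact_force: [-1.4, 4.7, 0.4]
gripper_width: 0.0307
grip_force: 44.9
[-67.9089843   89.7506766  140.90496491]
```

```bash
python3 -m crank '[1,-0.016,0,-0.0115,0,0,0, 1,-0.035,0,-0.0185,0,0,0, 1,-0.050,0,-0.0215,0,0,0, 1,-0.065,0,-0.0225,0,0,0, 1,-0.073,0,-0.022,0,0,0]'; python3 -c "
from h import *
s=ctrl.get_state(); print(inS(s['position']))
im,d,c=cam('side'); im2,d,c=cam('wrist'); cv2.imwrite('pics/w3.png',np.hstack([im2[150:,100:460],cv2.resize(im[100:275,200:400],None,fx=1.54,fy=1.543)])[:,:,::-1])"
```

```text
clock: 6.8
position: [0.6151, 0.2737, 0.1625]
tcp_rot: [0.334, 3.123, 0.0]
contact_force: [0.7, -0.0, -0.9]
gripper_width: 0.0134
grip_force: 0.0
[  6.47072684  89.01389604 162.45245324]
```

View pics/w3.png

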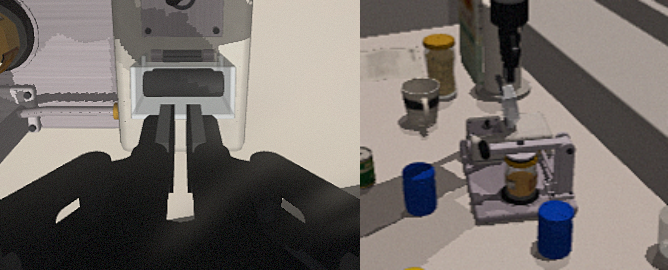

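```bash
python3 - <<'E'
from h import *
im,d,c=cam("wrist");Q=cloud(c,d)
for v in range(195,290,8): print(v,[inS(Q[v,u]).round(0).tolist() for u in (240,262,285,310,330)])
im,d,c=cam("side");Q=cloud(c,d).reshape(-1,3); s=(Ro.from_euler("z",YAW).inv().apply(np.nan_to_num(Q,nan=9)-O))*1000
m=(abs(s[:,1]-90)<45)&(s[:,0]>-100)&(s[:,0]<80)&(s[:,2]>95)&(s[:,2]<230); print(s[m][np.argsort(s[m][:,2])][::12].round(0).tolist())
E
```

```text
195 [[-6.0, 57.0, 80.0], [-6.0, 75.0, 80.0], [-6.0, 92.0, 80.0], [-6.0, 112.0, 81.0], [-5.0, 128.0, 80.0]]
203 [[1.0, 57.0, 81.0], [1.0, 75.0, 81.0], [-1.0, 92.0, 88.0], [-1.0, 111.0, 87.0], [0.0, 128.0, 82.0]]
211 [[-9.0, 64.0, 133.0], [7.0, 74.0, 80.0], [3.0, 92.0, 94.0], [6.0, 112.0, 85.0], [7.0, 128.0, 81.0]]
219 [[-12.0, 67.0, 158.0], [-12.0, 79.0, 158.0], [-12.0, 91.0, 159.0], [-13.0, 105.0, 161.0], [-12.0, 116.0, 159.0]]
227 [[-8.0, 67.0, 160.0], [-20.0, 81.0, 193.0], [-20.0, 91.0, 192.0], [-19.0, 102.0, 192.0], [-8.0, 116.0, 161.0]]
235 [[-4.0, 67.0, 161.0], [-17.0, 81.0, 195.0], [-17.0, 91.0, 194.0], [-17.0, 102.0, 194.0], [-3.0, 116.0, 161.0]]
243 [[1.0, 67.0, 161.0], [-13.0, 81.0, 195.0], [-13.0, 91.0, 194.0], [-13.0, 102.0, 194.0], [1.0, 116.0, 162.0]]
251 [[5.0, 67.0, 162.0], [5.0, 79.0, 162.0], [5.0, 91.0, 162.0], [6.0, 105.0, 161.0], [5.0, 116.0, 162.0]]
259 [[10.0, 67.0, 163.0], [10.0, 79.0, 163.0], [-5.0, 91.0, 194.0], [9.0, 105.0, 164.0], [10.0, 116.0, 163.0]]
267 [[14.0, 66.0, 163.0], [-1.0, 81.0, 194.0], [-5.0, 91.0, 202.0], [14.0, 105.0, 163.0], [14.0, 116.0, 163
[... 178 characters left out ...]
0], [-1.0, 101.0, 208.0], [71.0, 131.0, 81.0]]
[[11.0, 65.0, 95.0], [-1.0, 112.0, 98.0], [-44.0, 75.0, 102.0], [0.0, 121.0, 109.0], [-4.0, 57.0, 112.0], [-3.0, 62.0, 117.0], [-0.0, 60.0, 121.0], [-3.0, 60.0, 125.0], [-7.0, 59.0, 129.0], [14.0, 63.0, 133.0], [-7.0, 115.0, 138.0], [-3.0, 62.0, 142.0], [-3.0, 60.0, 147.0], [-7.0, 59.0, 151.0], [16.0, 61.0, 155.0], [-5.0, 66.0, 158.0], [-7.0, 57.0, 159.0], [4.0, 82.0, 160.0], [-7.0, 76.0, 161.0], [13.0, 115.0, 162.0], [16.0, 60.0, 162.0], [-13.0, 97.0, 172.0], [-3.0, 81.0, 186.0], [-14.0, 74.0, 190.0], [-12.0, 83.0, 192.0], [-11.0, 72.0, 194.0], [3.0, 76.0, 198.0], [12.0, 72.0, 202.0], [6.0, 75.0, 208.0], [5.0, 72.0, 213.0], [12.0, 76.0, 218.0]]
```

The cover stands at about 1.42 rad (bead centre near sealer x −16, z 188). I'll lift clear and push it back to its stop from the front.

```bash
python3 -m crank '[1,0,0,-0.05,0,0,0, 1,0.03,0,-0.05,0,0,0, 1,0.057,0,-0.05,0,0,0, 1,0.057,0,-0.0135,0,0,0, 1,0.03,0,-0.0135,0,0,0, 1,0.015,0,-0.0135,0,0,0, 1,0.0,0,-0.0135,0,0,0, 1,-0.001,0,-0.0135,0,0,0, 1,0.049,0,-0.0135,0,0,0, 1,0.049,-0.038,-0.0135,0,0,0, 1,0.049,-0.038,0.02,0,0,0, 1,0.049,-0.038,0.02,0,0,0]' 30
python3 - <<'E'
from h import *
s=ctrl.get_state(); print(inS(s["position"]),s["clock"])
im,d,c=cam("wrist");Q=cloud(c,d); im2,d2,c2=cam("side"); cv2.imwrite("pics/w4.png",np.hstack([im[150:,100:460],cv2.resize(im2[100:275,200:400],None,fx=1.54,fy=1.543)])[:,:,::-1])
E
```

```text
clock: 8.5
position: [0.557, 0.2468, 0.1401]
tcp_rot: [-0.333, -3.12, 0.003]
contact_force: [0.6, -1.0, 1.4]
gripper_width: -0.0002
grip_force: 0.0
[-44.62571986  50.55575063 140.13287065] 8.5
```

View pics/w4.png

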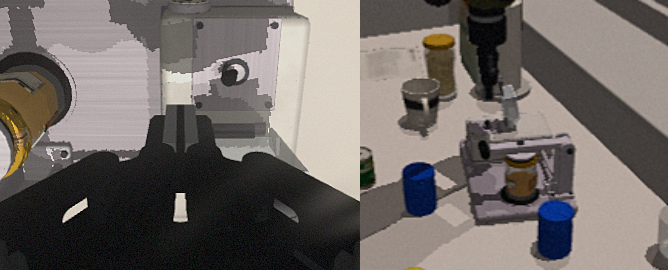

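The cover is well open. The toggle shows at crop (232,72), leaning right, and the shut fingers are on its right. I'll lower and sweep left.

```bash
python3 -m crank '[1,0,0,0.03,0,0,0, 1,0,0,0.053,0,0,0, 1,0,0.008,0.053,0,0,0, 1,0,0.014,0.053,0,0,0, 1,0,0.019,0.053,0,0,0, 1,0,0.024,0.053,0,0,0, 1,0,0.027,0.053,0,0,0]'
python3 - <<'E'
from h import *
s=ctrl.get_state(); print(inS(s["position"]),s["clock"])
im,d,c=cam("side");Q=cloud(c,d).reshape(-1,3); s=(Ro.from_euler("z",YAW).inv().apply(np.nan_to_num(Q,nan=9)-O))*1000
m=(abs(s[:,1]-90)<30)&(abs(s[:,0]+44)<9)&(s[:,2]>84)&(s[:,2]<106); print(s[m].round(0).tolist())
m=(abs(s[:,1]-90)<19)&(s[:,2]>165)&(s[:,2]<200)&(s[:,0]>-30)&(s[:,0]<60); print(s[m].round(0).tolist())
E
```

```text
clock: 9.48
position: [0.5645, 0.2738, 0.0891]
tcp_rot: [0.333, 3.124, 0.0]
contact_force: [0.1, -0.5, 0.3]
gripper_width: -0.0001
grip_force: 0.0
[-42.99176342  78.54042244  89.07364793] 9.475
[[-47.0, 80.0, 100.0], [-43.0, 79.0, 100.0], [-40.0, 76.0, 102.0], [-46.0, 84.0, 94.0], [-44.0, 74.0, 99.0], [-40.0, 78.0, 97.0], [-46.0, 81.0, 92.0], [-43.0, 79.0, 93.0], [-41.0, 77.0, 94.0], [-49.0, 89.0, 84.0], [-43.0, 85.0, 86.0], [-40.0, 84.0, 86.0], [-50.0, 82.0, 84.0]]
[[-12.0, 103.0, 194.0], [-16.0, 100.0, 192.0], [-14.0, 92.0, 195.0], [-10.0, 98.0, 193.0], [-18.0, 90.0, 194.0], [-15.0, 84.0, 196.0], [-11.0, 88.0, 194.0], [-18.0, 85.0, 192.0], [-15.0, 85.0, 192.0], [-13.0, 80.0, 194.0], [-10.0, 79.0, 194.0], [-20.0, 77.0, 192.0], [-17.0, 76.0, 193.0], [-14.0, 73.0, 194.0], [-11.0, 74.0, 193.0], [-19.0, 79.0, 188.0], [-17.0, 73.0, 191.0], [-14.0, 74.0, 190.0], [-14.0, 75.0, 186.0], [-14.0, 92.0, 175.0], [-11.0, 72.0, 184.0], [-14.0, 71.0, 181.0], [-11.0, 72.0, 180.0], [-13.0, 81.0, 173.0], [-11.0, 73.0, 176.0], [-13.0, 78.0, 171.0], [-11.0, 73.0, 173.0], [-11.0, 73.0, 169.0], [-7.0, 73.0, 165.0]]
```

```bash
python3 - <<'E'
from h import *
im,d,c=cam("side"); im2,d2,c2=cam("wrist"); cv2.imwrite("pics/w5.png",np.hstack([cv2.resize(im[110:250,240:350],None,fx=4,fy=4,interpolation=2),cv2.resize(im2[150:,130:400],(360,560))])[:,:,::-1])
Q=cloud(c,d)
for v in range(150,200,4): print(v,[inS(Q[v,u]).round(0).tolist() for u in range(270,322,7)])
E
```

```text
150 [[-30.0, 524.0, -1.0], [-60.0, 58.0, 211.0], [-41.0, 43.0, 216.0], [-12.0, 87.0, 194.0], [65.0, 382.0, 55.0], [111.0, 470.0, 12.0], [145.0, 488.0, 1.0], [162.0, 430.0, 26.0]]
154 [[-36.0, 484.0, -1.0], [-59.0, 73.0, 190.0], [-43.0, 30.0, 209.0], [-13.0, 77.0, 185.0], [65.0, 381.0, 38.0], [104.0, 430.0, 12.0], [139.0, 459.0, -4.0], [164.0, 434.0, 6.0]]
158 [[-40.0, 444.0, -0.0], [-55.0, 106.0, 161.0], [-45.0, 15.0, 203.0], [-13.0, 78.0, 171.0], [11.0, 88.0, 164.0], [95.0, 389.0, 14.0], [131.0, 417.0, -2.0], [158.0, 407.0, 1.0]]
162 [[-45.0, 412.0, -3.0], [-16.0, 410.0, -4.0], [-43.0, 32.0, 181.0], [-7.0, 115.0, 138.0], [8.0, 67.0, 160.0], [91.0, 365.0, 9.0], [123.0, 383.0, -3.0], [152.0, 379.0, -4.0]]
166 [[-50.0, 368.0, 1.0], [-22.0, 367.0, -0.0], [-41.0, 48.0, 160.0], [34.0, 362.0, -3.0], [7.0, 62.0, 148.0], [88.0, 351.0, -2.0], [117.0, 350.0, -4.0], [143.0, 340.0, -2.0]]
170 [[-52.0, 351.0, -7.0], [-27.0, 335.0, -1.0], [-38.0, 70.0, 134.0], [27.0, 324.0, -1.0], [7.0, 62.0, 134.0], [82.0, 317.0, -2.0], [108.0, 310.0, -1.0], [134.0, 300.0, 2.0]]
174 [[-58.0, 305.0, -0.0], [-31.0,
[... 494 characters left out ...]
0, 100.0, 62.0], [-63.0, 63.0, 81.0], [-40.0, 61.0, 80.0], [-17.0, 57.0, 80.0], [5.0, 53.0, 80.0], [29.0, 52.0, 78.0], [51.0, 47.0, 79.0], [74.0, 45.0, 78.0]]
190 [[-81.0, 109.0, 42.0], [-66.0, 43.0, 78.0], [-44.0, 36.0, 80.0], [-20.0, 39.0, 76.0], [2.0, 34.0, 76.0], [25.0, 36.0, 73.0], [50.0, 39.0, 68.0], [43.0, -83.0, 138.0]]
194 [[-89.0, 44.0, 64.0], [-81.0, -77.0, 134.0], [-62.0, -86.0, 137.0], [-42.0, -94.0, 140.0], [-22.0, -95.0, 138.0], [-2.0, -100.0, 139.0], [19.0, -101.0, 138.0], [40.0, -100.0, 134.0]]
198 [[-89.0, 44.0, 49.0], [-67.0, 38.0, 51.0], [-65.0, -106.0, 136.0], [-44.0, -104.0, 132.0], [-24.0, -105.0, 131.0], [-2.0, -100.0, 125.0], [20.0, -95.0, 120.0], [69.0, 18.0, 48.0]]
```

View pics/w5.png

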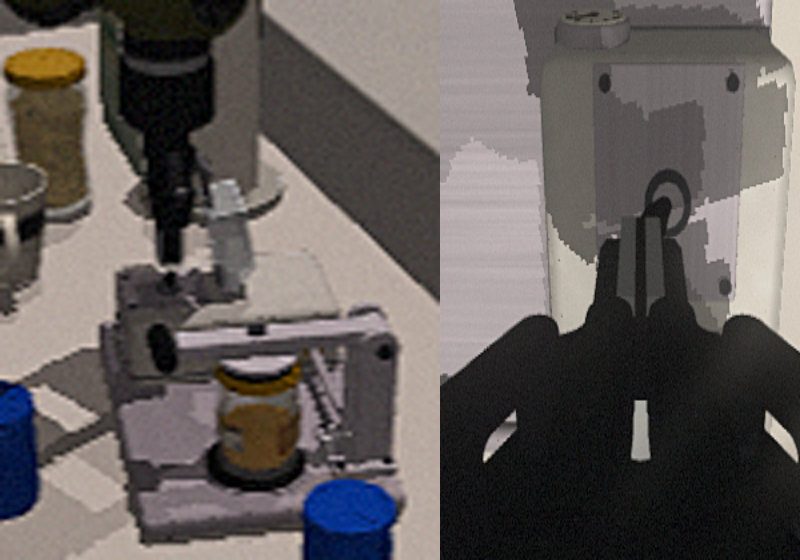

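```bash
python3 - <<'E'
from h import *
s=ctrl.get_state(); print(s["position"], s["clock"])
im,d,c=cam("wrist");Q=cloud(c,d)
for v in range(240,300,5): print(v,[inS(Q[v,u]).round(0).tolist() for u in (262,270,278,281,287,292,300)])
E
```

```text
[0.56437224 0.27351477 0.08875984] 9.625
240 [[-48.0, 68.0, 82.0], [-48.0, 72.0, 82.0], [-48.0, 77.0, 82.0], [-47.0, 79.0, 81.0], [-48.0, 82.0, 84.0], [-49.0, 85.0, 84.0], [-48.0, 89.0, 84.0]]
245 [[-45.0, 68.0, 83.0], [-45.0, 72.0, 82.0], [-44.0, 77.0, 81.0], [-44.0, 79.0, 81.0], [-45.0, 82.0, 84.0], [-45.0, 85.0, 84.0], [-46.0, 89.0, 86.0]]
250 [[-41.0, 68.0, 82.0], [-41.0, 72.0, 81.0], [-41.0, 77.0, 82.0], [-42.0, 79.0, 83.0], [-48.0, 82.0, 97.0], [-48.0, 84.0, 97.0], [-46.0, 89.0, 93.0]]
255 [[-38.0, 68.0, 81.0], [-54.0, 74.0, 117.0], [-55.0, 77.0, 118.0], [-55.0, 79.0, 118.0], [-55.0, 81.0, 118.0], [-55.0, 84.0, 118.0], [-44.0, 89.0, 95.0]]
260 [[-35.0, 68.0, 82.0], [-54.0, 74.0, 122.0], [-54.0, 77.0, 122.0], [-55.0, 79.0, 124.0], [-55.0, 81.0, 123.0], [-54.0, 83.0, 122.0], [-42.0, 89.0, 96.0]]
265 [[-50.0, 70.0, 119.0], [-55.0, 74.0, 128.0], [-55.0, 77.0, 128.0], [-55.0, 79.0, 128.0], [-54.0, 81.0, 127.0], [-55.0, 83.0, 128.0], [-50.0, 87.0, 119.0]]
270 [[-50.0, 70.0, 124.0], [-55.0, 74.0, 132.0], [-54.0, 77.0, 132.0], [-54.0, 79.0, 132.0], [-55.0, 81.0, 133.0], [-54.0, 83.0, 132.0], [-50.0, 87.0, 124.0]]
275 [[-51.0, 70.0, 129.0], [-54.0, 74.0, 136.0], [-54.0, 77.0, 136.0], [-54.0, 79.0, 136.0], [-54.0, 81.0, 136.0], [-54.0, 83.0, 135.0], [-51.0, 87.0, 129.0]]
280 [[-50.0, 71.0, 133.0], [-54.0, 74.0, 140.0], [-54.0, 77.0, 140.0], [-54.0, 79.0, 140.0], [-54.0, 81.0, 140.0], [-55.0, 83.0, 141.0], [-50.0, 86.0, 132.0]]
285 [[-50.0, 71.0, 137.0], [-54.0, 74.0, 144.0], [-54.0, 77.0, 144.0], [-55.0, 79.0, 145.0], [-55.0, 81.0, 144.0], [-54.0, 83.0, 144.0], [-50.0, 86.0, 137.0]]
290 [[-50.0, 71.0, 141.0], [-54.0, 74.0, 147.0], [-55.0, 77.0, 148.0], [-54.0, 79.0, 148.0], [-54.0, 81.0, 148.0], [-54.0, 83.0, 148.0], [-50.0, 86.0, 141.0]]
295 [[-57.0, 72.0, 156.0], [-55.0, 75.0, 153.0], [-53.0, 77.0, 150.0], [-54.0, 78.0, 150.0], [-53.0, 81.0, 150.0], [-55.0, 82.0, 153.0], [-57.0, 85.0, 155.0]]
```

The wrist and side depth both show the real fingertips about 27 mm above the reported TCP. That explains the poor pinch, and why the push passed over the bead. I'll correct for it and redo the push.

```bash
python3 -m crank '[1,0,0,-0.06,0,0,0, 1,0,0.011,-0.06,0,0,0, 1,-0.010,0.011,-0.06,0,0,0, 1,-0.024,0.011,-0.06,0,0,0, 1,-0.039,0.011,-0.06,0,0,0, 1,-0.050,0.011,-0.06,0,0,0, 1,-0.052,0.011,-0.06,0,0,0, 1,0,0.011,-0.06,0,0,0, 1,0,-0.030,-0.06,0,0,0, 1,0,-0.030,0,0,0,0, 1,0,-0.030,0.015,0,0,0]'
python3 - <<'E'
from h import *
s=ctrl.get_state(); print(inS(s["position"]),s["clock"])
im,d,c=cam("side");Q=cloud(c,d).reshape(-1,3); s=(Ro.from_euler("z",YAW).inv().apply(np.nan_to_num(Q,nan=9)-O))*1000
m=(abs(s[:,1]-90)<19)&(s[:,2]>165)&(s[:,2]<200)&(s[:,0]>-30)&(s[:,0]<60); print(s[m].round(0).tolist())
E
```

```text
clock: 11.05
position: [0.5562, 0.2434, 0.0708]
tcp_rot: [-0.333, -3.119, 0.004]
contact_force: [0.9, 0.7, 0.1]
gripper_width: 0.0005
grip_force: 0.0
[-44.70912439  47.08158273  70.75366156] 11.05
[[30.0, 103.0, 191.0], [34.0, 104.0, 190.0], [28.0, 105.0, 187.0], [30.0, 102.0, 187.0], [32.0, 94.0, 191.0], [36.0, 97.0, 189.0], [27.0, 101.0, 185.0], [29.0, 94.0, 188.0], [31.0, 90.0, 189.0], [34.0, 86.0, 191.0], [28.0, 89.0, 187.0], [30.0, 84.0, 189.0], [33.0, 83.0, 189.0], [36.0, 80.0, 190.0], [28.0, 88.0, 184.0], [28.0, 75.0, 190.0], [31.0, 71.0, 191.0], [27.0, 103.0, 173.0], [29.0, 93.0, 178.0], [31.0, 72.0, 187.0], [34.0, 71.0, 187.0], [27.0, 103.0, 170.0], [28.0, 91.0, 175.0], [28.0, 72.0, 184.0], [31.0, 72.0, 184.0], [34.0, 71.0, 184.0], [27.0, 101.0, 167.0], [28.0, 87.0, 173.0], [29.0, 79.0, 177.0], [31.0, 73.0, 180.0], [35.0, 74.0, 179.0], [25.0, 92.0, 168.0], [27.0, 84.0, 171.0], [29.0, 77.0, 175.0], [25.0, 89.0, 166.0], [27.0, 83.0, 168.0], [26.0, 81.0, 166.0], [29.0, 75.0, 169.0], [28.0, 73.0, 166.0]]
```

```bash
python3 -m crank '[1,0,0,0.0125,0,0,0, 1,0,0.012,0.0125,0,0,0, 1,0,0.020,0.0125,0,0,0, 1,0,0.026,0.0125,0,0,0, 1,0,0.031,0.0125,0,0,0, 1,0,0.035,0.0125,0,0,0, 1,0,0.035,0.0125,0,0,0]'
python3 -m crank '[1,0,-0.02,0,0,0,0, 1,0,-0.025,-0.06,0,0,0, 1,0,-0.025,-0.09,0,0,0]'
python3 - <<'E'
from h import *
s=ctrl.get_state(); print(inS(s["position"]),s["clock"])
im,d,c=cam("side");Q=cloud(c,d).reshape(-1,3); s=(Ro.from_euler("z",YAW).inv().apply(np.nan_to_num(Q,nan=9)-O))*1000
m=(abs(s[:,1]-90)<30)&(abs(s[:,0]+44)<12)&(s[:,2]>86)&(s[:,2]<106); print(s[m].round(0).tolist())
E
```

```text
clock: 11.98
position: [0.5647, 0.2746, 0.0613]
tcp_rot: [-0.335, -3.12, 0.011]
contact_force: [-12.7, -31.9, 13.2]
gripper_width: -0.0005
grip_force: 17.8
clock: 12.35
position: [0.5609, 0.254, 0.1545]
tcp_rot: [0.334, 3.121, 0.003]
contact_force: [-0.1, 0.3, -0.1]
gripper_width: 0.0
grip_force: 0.0
[-42.37095264  58.40988781 154.5208504 ] 12.35
[[-45.0, 93.0, 100.0], [-41.0, 98.0, 98.0], [-38.0, 95.0, 99.0], [-45.0, 90.0, 99.0], [-42.0, 88.0, 99.0], [-38.0, 94.0, 95.0], [-45.0, 91.0, 94.0], [-42.0, 87.0, 96.0], [-39.0, 88.0, 95.0], [-45.0, 90.0, 91.0], [-42.0, 91.0, 90.0], [-38.0, 93.0, 89.0], [-45.0, 92.0, 86.0], [-42.0, 89.0, 87.0]]
```

The toggle now leans left, with its tip near y 96. Next I'll push the cover forward from behind until it falls shut.

```bash
python3 -m crank '[1,0,0.031,-0.05,0,0,0, 1,-0.06,0.031,-0.05,0,0,0, 1,-0.102,0.031,-0.05,0,0,0, 1,-0.102,0.031,0,0,0,0, 1,-0.084,0.031,0,0,0,0, 1,-0.064,0.031,0,0,0,0, 1,-0.049,0.031,0,0,0,0, 1,-0.034,0.031,0,0,0,0, 1,-0.022,0.031,0,0,0,0, 1,-0.011,0.031,0,0,0,0, 1,-0.011,0.031,-0.05,0,0,0, 1,-0.011,0.031,-0.05,0,0,0, 1,-0.011,0.031,-0.05,0,0,0]'
python3 - <<'E'
from h import *
s=ctrl.get_state(); print(inS(s["position"]),s["clock"])
im,d,c=cam("side");Q=cloud(c,d).reshape(-1,3); s=(Ro.from_euler("z",YAW).inv().apply(np.nan_to_num(Q,nan=9)-O))*1000
m=(abs(s[:,1]-90)<22)&(abs(s[:,0]+40)<90)&(s[:,2]>83)&(s[:,2]<200); print(s[m][::6].round(0).tolist())
im,d,c=cam("wrist");Q=cloud(c,d)
q=Q.reshape(-1,3); s=(Ro.from_euler("z",YAW).inv().apply(np.nan_to_num(q,nan=9)-O))*1000
m=(abs(s[:,1]-90)<19)&(s[:,0]<-88)&(s[:,0]>-125)&(s[:,2]>60)&(s[:,2]<130); print(m.sum(),s[m].mean(0) if m.any() else 0, np.percentile(s[m],[2,98],axis=0) if m.any() else 0)
E
```

```text
clock: 14.02
position: [0.5772, 0.2819, 0.2009]
tcp_rot: [-0.334, -3.124, 0.0]
contact_force: [0.2, -0.1, -0.6]
gripper_width: 0.0001
grip_force: 0.0
[-32.22272546  89.08894658 200.85910953] 14.025
[[-22.0, 109.0, 116.0], [-28.0, 111.0, 112.0], [-56.0, 109.0, 112.0], [-32.0, 106.0, 112.0], [-73.0, 106.0, 111.0], [-54.0, 97.0, 114.0], [-34.0, 98.0, 112.0], [-12.0, 107.0, 105.0], [-58.0, 92.0, 113.0], [-38.0, 91.0, 112.0], [-18.0, 91.0, 110.0], [-65.0, 88.0, 113.0], [-46.0, 80.0, 115.0], [-27.0, 79.0, 114.0], [-1.0, 109.0, 96.0], [-59.0, 84.0, 111.0], [-41.0, 73.0, 114.0], [-21.0, 74.0, 112.0], [-72.0, 85.0, 108.0], [-51.0, 70.0, 113.0], [-21.0, 71.0, 110.0], [-73.0, 106.0, 93.0], [-107.0, 103.0, 94.0], [-12.0, 69.0, 103.0], [-101.0, 96.0, 93.0], [-81.0, 99.0, 89.0], [-108.0, 101.0, 88.0], [-89.0, 89.0, 92.0], [-1.0, 71.0, 93.0], [-95.0, 90.0, 88.0], [-76.0, 85.0, 89.0], [-100.0, 74.0, 94.0], [-80.0, 76.0, 91.0], [-97.0, 74.0, 89.0], [-78.0, 69.0, 91.0], [-101.0, 70.0, 85.0]]
1165 [-99.71410187  89.90149859  89.32880297] [[-110.25930794   73.53360572   86.37077027]
 [ -88.71072414  106.29560478   92.69822707]]
```

The cover is shut: hood top at 112 mm, lip top at about 92 mm. Now the clamp.

```bash
python3 -m crank '[-0.4,0.042,-0.06,0,0,0,0, -0.4,0.042,-0.12,0,0,0,0, -0.4,0.042,-0.179,0,0,0,0, -0.4,0.042,-0.179,0.05,0,0,0, -0.4,0.042,-0.179,0.09,0,0,0, -0.4,0.042,-0.179,0.119,0,0,0, -0.4,0.042,-0.179,0.119,0,0,0, 1,0.042,-0.179,0.119,0,0,0, 1,0.042,-0.179,0.119,0,0,0, 1,0.042,-0.179,0.119,0,0,0, 1,0.042,-0.179,0.119,0,0,0]' 70
python3 - <<'E'
from h import *
s=ctrl.get_state(); print(inS(s["position"]),s["clock"])
im,d,c=cam("wrist"); cv2.imwrite("pics/w6.png",im[:,:,::-1])
E
```

```text
clock: 15.5
position: [0.4989, 0.1156, 0.0833]
tcp_rot: [0.334, 3.123, -0.0]
contact_force: [-3.0, -4.6, 4.5]
gripper_width: 0.043
grip_force: 71.2
[-73.79505469 -89.93524614  83.26227775] 15.5
```

View pics/w6.png

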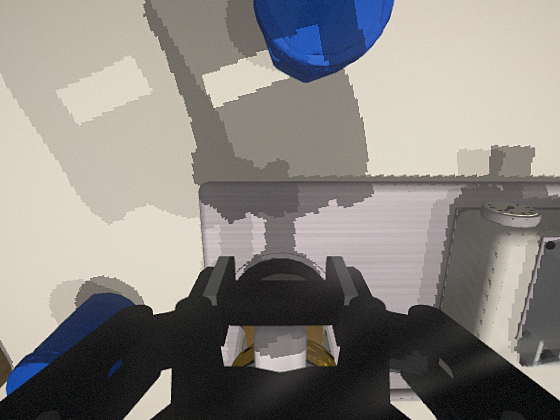

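The bar is pinched between the pads at (280,295), with a width of 43 mm. Lifting now.

```bash
python3 -m crank '[1,-0.001,0,-0.016,0,0,0, 1,-0.006,0,-0.039,0,0,0, 1,-0.014,0,-0.062,0,0,0, 1,-0.0257,0,-0.083,0,0,0]'
```

```text
clock: 16.05
position: [0.5226, 0.1104, 0.1657]
tcp_rot: [-0.333, -3.12, 0.001]
contact_force: [0.2, -2.1, -9.6]
gripper_width: 0.043
grip_force: 72.1
```

```bash
python3 -m crank '[1,-0.0145,0,-0.019,0,0,0, 1,-0.0317,0,-0.0358,0,0,0, 1,-0.0513,0,-0.0498,0,0,0, 1,-0.0726,0,-0.0606,0,0,0, 1,-0.0953,0,-0.0682,0,0,0, 1,-0.1189,0,-0.0723,0,0,0, 1,-0.1429,0,-0.0728,0,0,0, 1,-0.1588,0,-0.0711,0,0,0, 1,-0.1588,0,-0.0711,0,0,0]'; python3 -c "
from h import *
s=ctrl.get_state(); print(inS(s['position']),s['qpos'].round(2))"
```

```text
clock: 17.18
position: [0.6799, 0.0768, 0.2376]
tcp_rot: [0.334, 3.122, 0.001]
contact_force: [1.3, -0.7, 4.5]
gripper_width: 0.0428
grip_force: 77.1
[111.25017968 -89.75587781 237.64914091] [ 0.06  0.6   1.03  0.    1.51 -1.3 ]
```

```bash
python3 -m crank '[-0.3,0,0,0,0,0,0, -0.3,0,0,0,0,0,0, -0.3,0,0,0,0,0,0, -0.3,0,0,-0.04,0,0,0, -0.3,0,0,-0.07,0,0,0, -0.3,0.06,0,-0.07,0,0,0, -1,0.115,0,-0.07,0,0,0, -1,0.16,0,-0.04,0,0,0, -1,0.16,0,0.01,0,0,0, -1,0.16,0,0.01,0,0,0]' 40; python3 - <<'E'
from h import *
s=ctrl.get_state(); print(inS(s["position"]),s["clock"])
for n in ("wrist","side"):
    im,d,c=cam(n);Q=cloud(c,d).reshape(-1,3); s=(Ro.from_euler("z",YAW).inv().apply(np.nan_to_num(Q,nan=9)-O))*1000
    m=(abs(s[:,1]+90)<45)&(abs(s[:,0]+5)<45)&(s[:,2]>106)&(s[:,2]<118)
    if m.sum()>5: r=cv2.minEnclosingCircle(s[m][:,:2].astype(np.float32)); print(n,m.sum(),"lid",r,s[m][:,2].mean())
    m=(abs(s[:,1]+90)<25)&(s[:,0]>60)&(s[:,0]<180)&(s[:,2]>260)&(s[:,2]<310); print(n,m.sum(),s[m].mean(0) if m.any() else 0)
E
```

```text
clock: 18.42
position: [0.5211, 0.1106, 0.2244]
tcp_rot: [-0.333, -3.119, 0.002]
contact_force: [0.7, 1.0, 1.7]
gripper_width: 0.0851
grip_force: 0.0
[-51.03707379 -90.20380168 224.36267762] 18.425
wrist 3418 lid ((-1.1866872310638428, -86.91204833984375), 31.987831115722656) 112.18641419060461
wrist 0 0
side 216 lid ((1.1475334167480469, -90.06816864013672), 34.49067687988281) 110.91993159869058
side 108 [115.80941874 -97.69310335 281.13445271]
```

The clamp is up (grip near x 116, z 281), and the jar lid centre is at sealer (−2, −88). Now the jar.

```bash
python3 -m crank '[-1,-0.048,0.002,0.02,0,0,0, -1,-0.048,0.002,0.06,0,0,0, -1,-0.048,0.002,0.11,0,0,0, -1,-0.048,0.002,0.15,0,0,0, -1,-0.048,0.002,0.175,0,0,0, -1,-0.048,0.002,0.188,0,0,0, -1,-0.048,0.002,0.188,0,0,0, 1,-0.048,0.002,0.188,0,0,0, 1,-0.048,0.002,0.188,0,0,0, 1,-0.048,0.002,0.188,0,0,0, 1,-0.048,0.002,0.188,0,0,0]' 45; python3 -c "
from h import *
s=ctrl.get_state(); print(inS(s['position']))"
```

```text
clock: 19.9
position: [0.5708, 0.1025, 0.0402]
tcp_rot: [0.333, 3.121, 0.001]
contact_force: [-0.1, -0.3, 5.8]
gripper_width: 0.0623
grip_force: 47.4
[ -0.73094258 -87.61656165  40.16759476]
```

```bash
python3 -m crank '[1,0,0,-0.02,0,0,0, 1,0,0,-0.05,0,0,0, 1,0,0,-0.09,0,0,0, 1,0,0,-0.13,0,0,0, 1,0,0,-0.13,0,0,0]'; python3 - <<'E'
from h import *
go(np.array([.50,-.30,.17]))
im,d,c=cam("wrist"); Q=cloud(c,d); im2,d,c=cam("side"); cv2.imwrite("pics/w7.png",np.hstack([im[150:,100:460],cv2.resize(im2[75:275,200:400],(270,270))])[:,:,::-1])
E
```

```text
clock: 20.52
position: [0.5712, 0.1026, 0.1724]
tcp_rot: [0.333, 3.117, 0.002]
contact_force: [-0.5, 0.1, -2.7]
gripper_width: 0.0621
grip_force: 49.5
rows t [-0.0154 -0.4086  0.0016] w [ 0.002  0.006 -0.001] now(sealer) [ -0.4 -87.4 172.4] q [ 0.11  0.39  1.48 -0.    1.26 -1.24] t 20.525
```

View pics/w7.png

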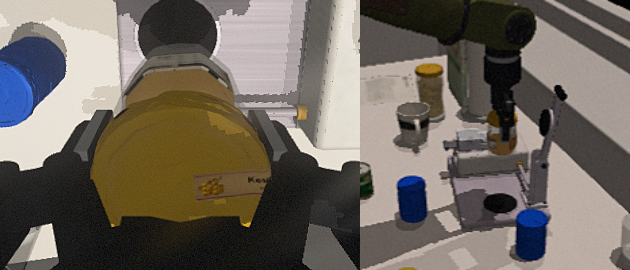

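The jar is lifted upright and the clamp is standing up. Carrying it to the board.

```bash
python3 -m crank '[1,0,-0.02,0,0,0,0, 1,-0.003,-0.06,0,0,0,0, 1,-0.005,-0.11,0,0,0,0, 1,-0.007,-0.16,0,0,0,0, 1,-0.009,-0.21,0,0,0,0, 1,-0.011,-0.26,0,0,0,0, 1,-0.013,-0.31,0,0,0,0, 1,-0.015,-0.36,0,0,0,0, 1,-0.015,-0.395,0,0,0,0, 1,-0.015,-0.408,0,0,0,0, 1,-0.015,-0.408,0.05,0,0,0, 1,-0.015,-0.408,0.09,0,0,0, 1,-0.015,-0.408,0.11,0,0,0, 1,-0.015,-0.408,0.118,0,0,0, 1,-0.015,-0.408,0.118,0,0,0]'; python3 - <<'E'
from h import *
s=ctrl.get_state(); print(s["position"],s["tcp_rot"],s["contact_force"])
im,d,c=cam("side"); Q=cloud(c,d).reshape(-1,3); m=(Q[:,2]>.03)&(Q[:,2]<.12)&(abs(Q[:,0]-.5)<.06)&(abs(Q[:,1]+.3)<.06)
for a in (.03,.045,.06,.075,.09):
    k=m&(abs(Q[:,2]-a)<.006); print(a,Q[k].min(0).round(3),Q[k].max(0).round(3),k.sum()) if k.any() else 0
cv2.imwrite("pics/w8.png",cv2.resize(im[150:420,220:480],None,fx=2,fy=2)[:,:,::-1])
E
```

```text
clock: 22.5
position: [0.4983, -0.2993, 0.0504]
tcp_rot: [-0.333, -3.123, -0.0]
contact_force: [0.4, 0.7, -1.2]
gripper_width: 0.062
grip_force: 49.6
[ 0.4982795  -0.29932667  0.05036061] [-3.33137681e-01 -3.12346028e+00 -4.14251858e-04] [ 0.36947572  0.68163465 -1.24405778]
0.03 [ 0.471 -0.327  0.035] [ 0.5   -0.291  0.036] 4
0.045 [ 0.467 -0.331  0.039] [ 0.525 -0.282  0.051] 114
0.06 [ 0.467 -0.332  0.054] [ 0.523 -0.283  0.066] 104
0.075 [ 0.467 -0.337  0.069] [ 0.526 -0.287  0.081] 82
0.09 [ 0.468 -0.345  0.084] [ 0.509 -0.284  0.096] 97
```

View pics/w8.png

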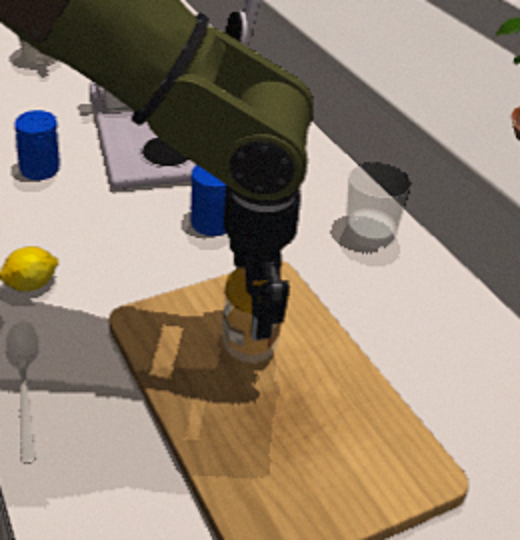

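The jar is upright just above the board. Lowering slowly.

```bash
python3 -m crank '[1,0,0,0.004,0,0,0, 1,0,0,0.007,0,0,0, 1,0,0,0.009,0,0,0, 1,0,0,0.0105,0,0,0, 1,0,0,0.012,0,0,0]'
```

```text
clock: 23.18
position: [0.4984, -0.2995, 0.0383]
tcp_rot: [0.334, 3.124, -0.0]
contact_force: [-0.4, -0.1, -1.8]
gripper_width: 0.0618
grip_force: 49.7
```

```bash
python3 -m crank '[1,0,0,0.001,0,0,0, 1,0,0,0.002,0,0,0, 1,0,0,0.003,0,0,0, 1,0,0,0.003,0,0,0]'
```

```text
clock: 23.68
position: [0.4991, -0.2998, 0.037]
tcp_rot: [0.333, 3.122, -0.001]
contact_force: [-3.6, 3.7, 12.8]
gripper_width: 0.062
grip_force: 49.0
```

```bash
python3 -m crank '[1,0,0,-0.0015,0,0,0, 0,0,0,-0.0015,0,0,0, -1,0,0,-0.0015,0,0,0, -1,0,0,-0.0015,0,0,0, -1,0,0,-0.0015,0,0,0, -1,0,0,-0.0015,0,0,0, -1,0,0,-0.03,0,0,0, -1,0,0,-0.07,0,0,0, -1,0,0,-0.12,0,0,0, -1,0,0,-0.18,0,0,0, -1,0.03,0,-0.22,0,0,0, -1,0.05,0,-0.22,0,0,0]'; python3 - <<'E'
from h import *
im,d,c=cam("wrist");Q=cloud(c,d).reshape(-1,3)
m=(Q[:,2]>.1)&(Q[:,2]<.116)&(abs(Q[:,0]-.5)<.07)&(abs(Q[:,1]+.3)<.07); print(m.sum(),cv2.minEnclosingCircle(Q[m][:,:2].astype(np.float32)),Q[m][:,2].mean(),Q[m][:,2].std())
im,d,c=cam("side");Q=cloud(c,d).reshape(-1,3); s=(Ro.from_euler("z",YAW).inv().apply(np.nan_to_num(Q,nan=9)-O))*1000
m=(abs(s[:,1]+90)<25)&(s[:,0]>60)&(s[:,0]<180)&(s[:,2]>255)&(s[:,2]<310); print("clamp",m.sum(),s[m].mean(0))
m=(abs(s[:,1]-90)<19)&(s[:,0]<-88)&(s[:,0]>-125)&(s[:,2]>70)&(s[:,2]<130); print("lip",m.sum(),s[m].mean(0))
E
```

```text
clock: 25.18
position: [0.4494, -0.2893, 0.2588]
tcp_rot: [0.333, 3.119, -0.005]
contact_force: [0.8, -0.6, 0.2]
gripper_width: 0.0854
grip_force: 0.0
2838 ((0.49766483902931213, -0.29842740297317505), 0.032190628349781036) 0.10871755517961565 0.0015630665635226902
clamp 8 [ 125.19426592 -111.89382565  284.49097196]
lip 35 [-99.58875619  85.77924664  87.53371843]
```

```bash
python3 -c "
from rig import ctrl
print(ctrl.sign_off())"
```

```text
the job is handed in; nothing more can be done
None
```

I handed the job in at about 25 s on the robot clock: toggle off, cover shut, clamp up and the jar upright on the chopping board about 55 mm from its centre (no verdict came back), with the final images confirming all of these except the toggle, last checked before the cover was closed, and the glass, tin and mug never re-measured.

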